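# Sort left- and right-hand lens-mount brackets into their trays

### The arm

A 7-joint arm with a two-finger parallel gripper is mounted at the origin on the work surface. World frame = base frame: x ahead of the robot, y to its left, z up, the work surface at z = 0. Lengths are in m, angles in rad, forces in N, time in s.
With the tool pointing down it reaches from about 0.35 to 0.9 m from the base axis. Payload 8.1 kg.
Tool frame: the origin (TCP) lies midway between the tips of the shut fingers; the grasp point (between the pads) lies 19 mm behind it; z points along the fingers, y is the line along which they close (so a half turn about z gives the same grasp; the last joint's range is limited). The gripper opens to 92 mm and grips with 3 to 60 N. Pads are 19 mm wide; open, the fingers measure 130 mm over their backs; the gripper's body (75 mm by 190 mm) begins 47 mm behind the grasp point.
Start: joints at [1.055, 0.434, 0.025, 1.573, -0.012, 1.134, -0.075], TCP at [0.251, -0.573, 0.227] pointing down, gripper open.
Joint ranges: [-2.62, 2.62], [-0.44, 2.09], [-1.27, 1.32], [0.08, 2.57], [-1.32, 4.46], [0.12, 2], [-2.74, 2.74]. Speed limits (rad/s): [2.22, 2.22, 3.01, 3.01, 3.14, 3.14, 3.14].

### API

Orientations are given as a rotation vector (axis times angle).
In Python, from cell import arm gives the robot as it stands.
- The arm moves only by the tool carry_out, never from a script. Its arguments are lists of equal length, an entry for each row: "claw": the finger opening in cm, from 0 to 9.18; "delta_pos": the shift along the tool's x, y, z in cm, a list of three; "angular": the turn, a rotation vector about the tool's x, y, z in rad, a list of three. In form: {"claw": [claw, ...], "delta_pos": [[dx, dy, dz], ...], "angular": [[ax, ay, az], ...]}. A call has 1 to 20 rows; each row shifts and turns the commanded pose from where the row before left it, along the tool's axes as they then stand; what a row does not reach is not made up. A row lasts 1/10 s, in which the tool goes at most 50 mm and 8.59 degrees, less where a joint would pass 70% of its speed; a pose out of reach is approached as far as the arm can. A call with a gripper value outside its range is refused whole. The fingers move at their own pace and stop on an object; "force" is the grip in N (left out, the last holds). Time passes only in rows, so rows that do not move let the fingers close. It gives the time, the measured TCP pose, the force, the opening and the grip force at its end, in the units of the state.
- arm.observe(): the state, without advancing time (a new reading comes with each control period).
- arm.get_image(name): name is "side" or "top" or "wrist"; returns a dict with "frame" (400x640x3 uint8, red, green, blue), "mtx" (3x3 intrinsics, pixels), "dist" ([k1, k2, p1, p2, k3] as OpenCV has them; the pictures are not rectified), "T" (4x4, takes a point from camera to world coordinates). Camera axes: x right, y down, z forward; pixel columns grow to the right and rows downward; lengths in m; the calibration is good to about 2 mm. A picture is of the moment at which its call begins. There is no depth.
- arm.sign_off(): hands the job in; it is judged then, once.
Trained networks look in a picture, given as the dict that the camera call returned (one of the last four; its "shot" number tells which), for a name from the list of things; names that differ only in an ending like _2 or _b are one class to them, and where a whole thing is asked for, a point or a joint stands for the part that bears it (a point fixed in the world has none). Each returns a list of dicts, best first, with "conf" (0 to 1); they miss things now and then, are a little off and sometimes report something else, mostly with a low value. They report only what shows in the picture. A call takes as long as a camera call.
- arm.look_for(label, picture): "centre" ([column, row] as shares, 0 to 1, of the picture: columns of its width, rows of its height, amid what is visible of it).
- arm.trace(label, picture): "region" (400x640 bool, what is visible of it) and "centre" ([column, row] as shares, 0 to 1, of the picture: columns of its width, rows of its height, amid what is visible of it).
- arm.place_of(label, picture): "centre" ([column, row] as shares, 0 to 1, of the picture: columns of its width, rows of its height: a listed point, or the origin of a listed thing).
The state is a dict: "clock": time; "joints": joint angles; "dq": joint speeds; "joint_efforts": joint torques, N m; "position": TCP position; "ee_rot": TCP orientation; "force": force on the tool from outside, world axes, zero at the start; "ft_torque": the same for the moment, N m; "width": opening from 0.0 (shut) to 1.0 (fully open); "gripper_force": force on a finger pad.
Only numpy, scipy, OpenCV 4.12 (cv2) and the standard library are available. Lean on these libraries where they do the work, as an engineer would, in place of code of your own. Each camera call takes 0.05 s, during which the arm holds its last target. There are 200 camera calls.

### The job

Sort the four loose single-cheek brackets on the microscope bench: left-hand ones into the tray with the left-hand sample bolted in its end pocket, right-hand ones into the tray with the right-hand sample. Stand one in each empty pocket, flat on its foot on the pocket floor and turned the same way as the tray's sample. Leave the two-cheeked bracket, the eyepiece and the jar where they are.

Things in the scene. Friction and masses are not known exactly. Their poses are not given: they have to be found in the camera images.
- left_a: Loose left-hand grey aluminium bracket, about 120 g, twin of left_b, standing on its foot. Foot 64 (x) x 39 (y -34 to 5) x 6 mm; tall wall along the foot's long +y edge (y -5 to 5, full 64 mm, top at z 46), gripped across y; brass cheek 12 mm thick, 24 high, at the -x end: on the left with the tall wall at the back. Origin: underside, below the tall wall's middle; z up.
- left_b: Loose left-hand grey aluminium bracket, about 120 g, twin of left_a, standing on its foot. Foot 64 (x) x 39 (y -34 to 5) x 6 mm; tall wall along the foot's long +y edge (y -5 to 5, full 64 mm, top at z 46), gripped across y; brass cheek 12 mm thick, 24 high, at the -x end: on the left with the tall wall at the back. Origin: underside, below the tall wall's middle; z up.
- right_a: Loose right-hand grey aluminium bracket, about 120 g, twin of right_b, standing on its foot. Foot 64 (x) x 39 (y -34 to 5) x 6 mm; tall wall along the foot's long +y edge (y -5 to 5, full 64 mm, top at z 46), gripped across y; brass cheek 12 mm thick, 24 high, at the +x end: on the right with the tall wall at the back. Origin: underside, below the tall wall's middle; z up.
- right_b: Loose right-hand grey aluminium bracket, about 120 g, twin of right_a, standing on its foot. Foot 64 (x) x 39 (y -34 to 5) x 6 mm; tall wall along the foot's long +y edge (y -5 to 5, full 64 mm, top at z 46), gripped across y; brass cheek 12 mm thick, 24 high, at the +x end: on the right with the tall wall at the back. Origin: underside, below the tall wall's middle; z up.
- tray_left: Fixed blue tray for left-hand brackets, 268 (x) x 66 mm, rim 12 high, walls and floor 4. Pockets 84 (x) x 58 mm inside, centres x -88, 0, 88. Left-hand sample bolted in the pocket at x -88, others empty. Origin: centre of underside, z up. Sample's axes are the tray's (tall wall at +y), its origin at (-88, 14.5, 4); a bracket centred in a pocket likewise has its origin at y 14.5, z 4.
- tray_right: Fixed blue tray for right-hand brackets, 268 (x) x 66 mm, rim 12 high, walls and floor 4. Pockets 84 (x) x 58 mm inside, centres x -88, 0, 88. Right-hand sample bolted in the pocket at x -88, others empty. Origin: centre of underside, z up. Sample's axes are the tray's (tall wall at +y), its origin at (-88, 14.5, 4); a bracket centred in a pocket likewise has its origin at y 14.5, z 4.
- double: A loose bracket like the others (64 x 39 x 46 mm, aluminium) but with a brass cheek at both ends, so neither left- nor right-hand. It stays where it is. Origin and axes as for the others.
- eyepiece: A loose black microscope eyepiece standing upright, 38 mm across, 50 mm high, glass on top; it stays. Origin: centre of its underside.
- jar: A loose small amber jar with a white cap, 44 mm across, 45 mm high, beyond the brackets; it stays. Origin: centre of its underside.

How it is judged:
At the end, for the whole second after the job is handed in: Each bracket stands in its own empty pocket of its hand's tray, foot on the floor (tilt under 0.06 rad, height within 3 mm), tall wall on the sample's side, origin within 14 mm of the pocket's ideal place along each tray axis, within 0.5 rad of the tray, released and at rest ((((x of left_a in the frame of tray_left between -0.014 and 0.014 m and y of left_a in the frame of tray_left between 0.0005 and 0.0285 m and z of left_a in the frame of tray_left between 0.001 and 0.007 m) and (x of left_b in the frame of tray_left between 0.074 and 0.102 m and y of left_b in the frame of tray_left between 0.0005 and 0.0285 m and z of left_b in the frame of tray_left between 0.001 and 0.007 m)) or ((x of left_a in the frame of tray_left between 0.074 and 0.102 m and y of left_a in the frame of tray_left between 0.0005 and 0.0285 m and z of left_a in the frame of tray_left between 0.001 and 0.007 m) and (x of left_b in the frame of tray_left between -0.014 and 0.014 m and y of left_b in the frame of tray_left between 0.0005 and 0.0285 m and z of left_b in the frame of tray_left between 0.001 and 0.007 m))) and angle between each of left_a, left_b, right_a, right_b's own z axis and vertical below 0.06 rad and angle between the x axis of each of left_a, left_b and the x axis of tray_left, either way round below 0.5 rad and linear speed of each of left_a, left_b, right_a, right_b below 0.02 m/s and angular speed of each of left_a, left_b, right_a, right_b below 0.15 rad/s and contact force between each of left_a, left_b, right_a, right_b and the fingers below 0.1 N and (((x of right_a in the frame of tray_right between -0.014 and 0.014 m and y of right_a in the frame of tray_right between 0.0005 and 0.0285 m and z of right_a in the frame of tray_right between 0.001 and 0.007 m) and (x of right_b in the frame of tray_right between 0.074 and 0.102 m and y of right_b in the frame of tray_right between 0.0005 and 0.0285 m and z of right_b in the frame of tray_right between 0.001 and 0.007 m)) or ((x of right_a in the frame of tray_right between 0.074 and 0.102 m and y of right_a in the frame of tray_right between 0.0005 and 0.0285 m and z of right_a in the frame of tray_right between 0.001 and 0.007 m) and (x of right_b in the frame of tray_right between -0.014 and 0.014 m and y of right_b in the frame of tray_right between 0.0005 and 0.0285 m and z of right_b in the frame of tray_right between 0.001 and 0.007 m))) and angle between the x axis of each of right_a, right_b and the x axis of tray_right, either way round below 0.5 rad); the robot touches nothing.
It fails at once if the two-cheeked bracket is pushed or moved more than 20 mm (distance of double from where it was at the start of the episode above 0.02 m).
It fails at once if the eyepiece is pushed or moved more than 20 mm (distance of eyepiece from where it was at the start of the episode above 0.02 m).
It fails at once if the jar is pushed or moved more than 20 mm (distance of jar from where it was at the start of the episode above 0.02 m).
It also fails if it takes over 88 s, if anything falls off the work surface, if the arm or the gripper's body presses on something with over 40 N, if the wrist force passes 120 N, or if a joint passes its speed limit or range.

## Working session

There is one attempt and no reset: what is moved stays moved. The work goes in short steps, Python scripts to look and compute and a tool call to move; the robot and the scene stay as the last step left them, time stands still between calls to the robot, and variables do not carry over. Pictures are saved under pics/ and viewed, at most 14 in all, crops included, and the job is handed in when it is done.

Besides the shell and the picture viewer there is one more tool, called after "Call:" by a JSON object that holds its "name" and its "arguments". carry_out: Moves the arm, as the interface text tells. Its arguments: {"type":"object","properties":{"claw":{"type":"array","items":{"type":"number"}},"delta_pos":{"type":"array","items":{"type":"array","items":{"type":"number"}}},"angular":{"type":"array","items":{"type":"array","items":{"type":"number"}}},"force":{"type":"number"}},"required":["claw","delta_pos","angular"]}

```bash
mkdir -p pics; ls; python3 - <<'E'
from cell import arm
import cv2,pickle
s=arm.observe(); print(s)
for n in ["top","side"]:
    p=arm.get_image(n); cv2.imwrite(f"pics/{n}0.png",p["frame"][:,:,::-1]); print(n,p["mtx"].tolist(),p["dist"],p["T"].round(3).tolist())
    pickle.dump(p,open(n+".pkl","wb"))
    for l in ["left_a","right_a","double","eyepiece","jar","tray_left","tray_right"]:
        for f in (arm.place_of,arm.look_for):
            print(l,f.__name__,[(round(d["conf"],2),round(float(d["centre"][0])*640,1),round(float(d["centre"][1])*400,1)) for d in f(l,p)])
E
```

```text
pics
{'clock': 0.0, 'joints': array([ 1.055359  ,  0.43520463,  0.02497758,  1.57410444, -0.01156583,
        1.1340088 , -0.07513862]), 'dq': array([ 0.00181322, -0.00027539, -0.00067022, -0.00171632,  0.00016068,
       -0.00061627,  0.00130904]), 'joint_efforts': array([-7.51437674e-04, -6.67859530e+01,  9.84555781e-01, -3.14464903e+01,
       -6.07625535e-02,  4.26218624e-02,  1.66796272e-04]), 'position': array([ 0.25048182, -0.5720449 ,  0.2259536 ]), 'ee_rot': array([-3.07346196e+00, -6.43429236e-01,  7.75646642e-04]), 'force': array([-0.49618313,  0.3791765 , -0.39200753]), 'ft_torque': array([-0.01732649,  0.03672844, -0.01015493]), 'gripper_force': 0.0, 'width': 0.9990996027123695}
top [[361.5253108843852, 0.0, 316.9125252612788], [0.0, 361.5253108843852, 200.41027135610653], [0.0, 0.0, 1.0]] [-0.07373794  0.          0.          0.          0.        ] [[0.002, -0.989, 0.147, 0.517], [-1.0, -0.006, -0.027, 0.011], [0.028, -0.147, -0.989, 0.768], [0.0, 0.0, 0.0, 1.0]]
left_a call [(0.78, 306.8, 273.3), (0.62, 313.0, 187.4), (0.27, 241.9, 269.6)]
left_a call [(0.65, 314.9, 2
[... 734 characters left out ...]
 0.608], [-0.012, -0.726, -0.688, 0.616], [0.0, 0.0, 0.0, 1.0]]
left_a call [(0.95, 375.9, 217.5), (0.78, 292.3, 204.5)]
left_a call [(0.61, 374.8, 211.4), (0.56, 288.2, 201.2)]
right_a call [(0.9, 302.2, 252.9), (0.79, 368.1, 261.5)]
right_a call [(0.86, 369.7, 253.5), (0.64, 299.2, 247.4), (0.51, 369.8, 169.5)]
double call [(0.96, 297.0, 176.1)]
double call []
eyepiece call [(0.72, 367.1, 178.4)]
eyepiece call [(0.57, 370.1, 170.0)]
jar call [(0.88, 250.1, 198.7)]
jar call [(0.85, 248.1, 193.0), (0.55, 358.1, 137.0)]
tray_left call [(0.79, 356.5, 142.8)]
tray_left call [(0.78, 356.3, 139.2), (0.74, 351.8, 346.0)]
tray_right call [(0.76, 348.9, 341.7)]
tray_right call [(0.57, 353.6, 342.8)]
```

```bash
python3 - <<'E'
import cv2
a=cv2.imread("pics/top0.png")[100:360,120:500]; cv2.imwrite("pics/topc.png",cv2.resize(a,None,fx=2.1,fy=2.1,interpolation=cv2.INTER_CUBIC))
a=cv2.imread("pics/side0.png")[110:380,190:530]; cv2.imwrite("pics/sidec.png",cv2.resize(a,None,fx=2.2,fy=2.2,interpolation=cv2.INTER_CUBIC))
E
```

```text
(no output)
```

View pics/topc.png

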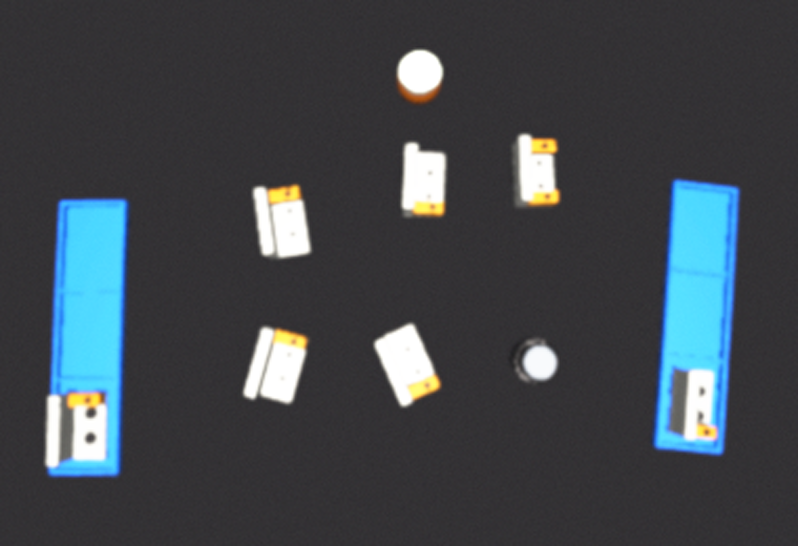

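View pics/sidec.png

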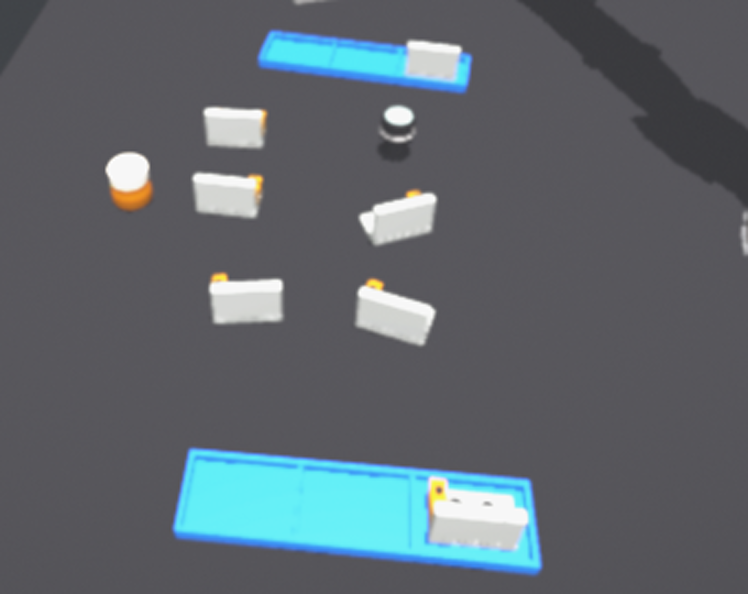

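The tray at top (163,259) holds the sample with its cheek up (+x), so it is the right-hand tray. The tray at (452,250) has the cheek down, so it is the left-hand tray. The right-hand brackets are at (249,206) and (246,271), and the left-hand ones at (313,187) and (307,273). The double is at (366,186). All the tall walls face +y. Next I'll fit poses to the silhouettes in both views.

```bash
cat > h.py <<'E'
import numpy as np,cv2
from scipy.optimize import minimize
from scipy.spatial.transform import Rotation as R
def box(x0,x1,y0,y1,z0,z1): return np.array([[x,y,z] for x in(x0,x1) for y in(y0,y1) for z in(z0,z1)])/1000.
def bracket(h): # h=-1 left,+1 right
    c=(-32,-20) if h<0 else (20,32)
    return [box(-32,32,-34,5,0,6),box(-32,32,-5,5,0,46),box(*c,-34,5,0,30)]
def tray(h): return [box(-134,134,-33,33,0,12)]+[b+np.array([-.088,.0145,.004]) for b in bracket(h)]
def proj(p,P):
    Ti=np.linalg.inv(p["T"]); rv=cv2.Rodrigues(Ti[:3,:3])[0]
    return cv2.projectPoints(np.asarray(P,float).reshape(-1,3),rv,Ti[:3,3],p["mtx"],np.array(p["dist"],float))[0][:,0]
def sil(p,boxes,q,S=4):
    m=np.zeros((400*S,640*S),np.uint8); c,s=np.cos(q[2]),np.sin(q[2])
    for b in boxes:
        w=b@np.array([[c,s,0],[-s,c,0],[0,0,1]])+[q[0],q[1],q[3] if len(q)>3 else 0]
        h=cv2.convexHull(proj(p,w).astype(np.float32))
        cv2.fillConvexPoly(m,np.round((h+.5)*S).astype(np.int32),255)
    return cv2.resize(m,(640,400),interpolation=cv2.INTER_AREA)/255.
def fit(obs,boxes,q0):
    f=lambda q:sum(np.abs(sil(p,boxes,q)-m).sum()/m.sum() for p,m in obs)
    best=None
    for a in (-.3,0,.3):
        s=np.array([q0]*4)+np.array([[0,0,a],[.012,0,a],[0,.012,a],[0,0,a+.2]])
        r=minimize(f,q0,method="Nelder-Mead",options=dict(initial_simplex=s,xatol=1e-4,fatol=1e-4))
        if best is None or r.fun<best.fun: best=r
    return best.x,best.fun
def ray(p,uv,z):
    n=cv2.undistortPoints(np.array([[uv]],float),p["mtx"],np.array(p["dist"],float))[0,0]
    d=p["T"][:3,:3]@[n[0],n[1],1]; o=p["T"][:3,3]; return o+d*(z-o[2])/d[2]
E
python3 - <<'E'
from h import *; from cell import arm
ps={n:arm.get_image(n) for n in("top","side")}
for lab,h,z in [("left_a",-1,0),("right_a",1,0),("tray_left",-1,0),("tray_right",1,0)]:
    bx=tray(h) if "tray" in lab else bracket(h)
    D={n:[d for d in arm.trace(lab,ps[n]) if d["conf"]>.3] for n in ps}
    for d in D["top"]:
        m=d["region"]; 
        q0=np.r_[ray(ps["top"],np.argwhere(m).mean(0)[::-1],.01)[:2],0]
        x,f=fit([(ps["top"],m)],bx,q0)
        out=[x.round(4),round(f,3)]
        for e in D["side"]:
            c=sil(ps["side"],bx,x); i=(np.minimum(c,e["region"])).sum()/c.sum()
            if i>.4:
                y,g=fit([(ps["top"],m),(ps["side"],e["region"])],bx,x); out+=["both",y.round(4),round(g,3)]
                y,g=fit([(ps["side"],e["region"])],bx,x); out+=["side",y.round(4),round(g,3)]
        print(lab,round(d["conf"],2),m.sum(),*out)
s=arm.observe(); print(s["clock"],R.from_rotvec(s["ee_rot"]).as_matrix().round(3))
E
```

```text
left_a 0.76 622 [0.4733 0.0109 0.4231] 0.057 both [0.4739 0.0107 0.4061] 0.174 side [0.4745 0.0099 0.4058] 0.107
left_a 0.64 556 [ 0.6603 -0.0038 -0.0503] 0.081 both [ 0.6607 -0.0048 -0.0463] 0.22 side [ 0.6613 -0.0069 -0.0059] 0.087
right_a 0.71 703 [ 0.4818  0.1363 -0.2742] 0.055 both [ 0.4809  0.1361 -0.27  ] 0.173 side [ 0.4799  0.1346 -0.2328] 0.084
right_a 0.62 644 [0.6151 0.1357 0.1414] 0.106 both [0.6165 0.1351 0.1625] 0.22 side [0.6172 0.1337 0.1876] 0.061
tray_left 0.64 4075 [ 0.527 -0.297 -0.108] 0.023 both [ 0.5267 -0.2974 -0.1131] 0.108 side [ 0.5262 -0.3004 -0.1174] 0.058
2.0 [[ 0.916  0.401 -0.   ]
 [ 0.401 -0.916 -0.   ]
 [-0.     0.    -1.   ]]
```

```bash
python3 - <<'E'
from h import *; import pickle
ps={n:pickle.load(open(n+".pkl","rb")) for n in("top","side")}
for nm,h,q0 in(("L",-1,[.527,-.297,-.11]),("R",1,[.52,.297,-.03])):
    obs=[]
    for n,p in ps.items():
        f=p["frame"].astype(int); m=(f[...,2]-f[...,0]>60).astype(np.uint8)
        k=sil(p,[box(-160,160,-60,60,0,60)],q0)>.5
        m=m*k
        pts=cv2.convexHull(np.argwhere(m)[:,::-1].astype(np.int32)); M=np.zeros(m.shape,np.uint8); cv2.fillConvexPoly(M,pts,1)
        # tray outline only; sample pokes ignored: blue pixels' hull
        obs.append((p,M.astype(float)))
    for o in(obs[:1],obs[1:],obs): 
        x,f=fit(o,[box(-134,134,-33,33,0,12)],np.array(q0)); print(nm,x.round(4),round(f,3))
E
```

```text
L [ 0.5245 -0.2982 -0.1212] 0.092
L [ 0.5238 -0.3009 -0.1308] 0.166
L [ 0.5258 -0.2995 -0.1146] 0.254
R [0.5054 0.3147 0.0085] 0.084
R [0.5038 0.3131 0.0132] 0.083
R [0.5047 0.3133 0.0175] 0.169
```

```bash
python3 - <<'E'
from h import *; import pickle
ims=[]
for n,(r0,c0) in(("top",(125,130)),("side",(110,190))):
    p=pickle.load(open(n+".pkl","rb")); S=3
    im=cv2.resize(p["frame"][:,:,::-1],None,fx=S,fy=S,interpolation=cv2.INTER_CUBIC)
    for bx,q in [(tray(-1),(.5267,-.2978,-.111)),(tray(1),(.505,.3135,.0135)),(bracket(-1),(.4738,.0107,.41)),(bracket(-1),(.6607,-.0048,-.04)),(bracket(1),(.481,.136,-.26)),(bracket(1),(.6162,.1352,.16))]:
        m=(sil(p,bx,q)*255).astype(np.uint8); m=cv2.resize(m,None,fx=S,fy=S,interpolation=cv2.INTER_LINEAR)
        cv2.drawContours(im,cv2.findContours((m>127).astype(np.uint8),0,2)[0],-1,(0,0,255),1)
    ims.append(im[r0*S:(r0+250)*S,c0*S:(c0+360)*S])
for i,a in enumerate(ims): cv2.imwrite(f"pics/ov{i}.png",cv2.resize(a,(800,555)))
E
```

```text
(no output)
```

View pics/ov0.png

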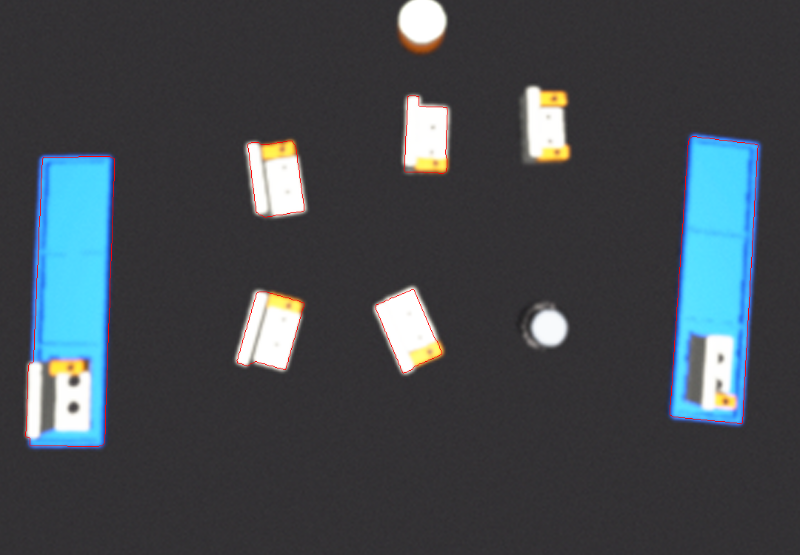

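View pics/ov1.png

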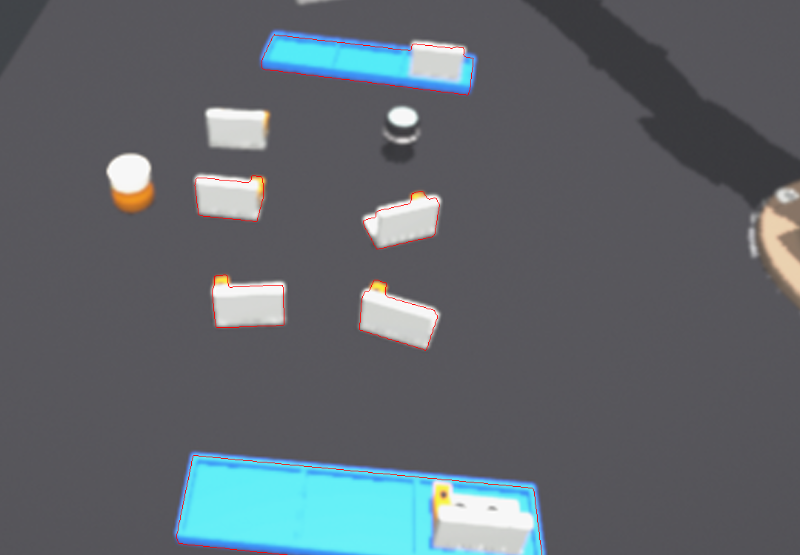

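The outlines match in both views. First move: go above the near left-hand bracket.

Call:
{"name": "carry_out", "arguments": {"claw": [5,5,5,5,5,5,5,5,5,5,5,5,5,5,5,5,5], "delta_pos": [[2.75,-2.8,0.6],[2.75,-2.8,0.6],[2.75,-2.8,0.6],[2.75,-2.8,0.6],[2.75,-2.8,0.6],[2.75,-2.8,0.6],[2.75,-2.8,0.6],[2.75,-2.8,0.6],[2.75,-2.8,0.6],[2.75,-2.8,0.6],[2.75,-2.8,0.6],[2.75,-2.8,0.6],[2.75,-2.8,0.6],[2.75,-2.8,0.6],[2.75,-2.8,0.6],[2.5,-2.4,0.6],[0,0,0]], "angular": [[0,0,0],[0,0,0],[0,0,0],[0,0,0],[0,0,0],[0,0,0],[0,0,0],[0,0,0],[0,0,0],[0,0,0],[0,0,0],[0,0,0],[0,0,0],[0,0,0],[0,0,0],[0,0,0],[0,0,0]], "force": 30}}

```text
clock: 3.7
position: [0.4749, 0.0149, 0.1305]
ee_rot: [-3.071, -0.653, -0.003]
force: [0.1, -0.7, 0.5]
width: 0.546
gripper_force: 0.0
```

```bash
cat > plan.py <<'E'
import sys
from h import *; from cell import arm
# usage: plan.py x y z yaw  -> rotation (tool az) first, then shift in tool axes after the turn, cm
TR={"L":(.5267,-.2978,-.111),"R":(.505,.3135,.0135)}
def pocket(t,px):
    x,y,a=TR[t]; return x+px*np.cos(a)-.0145*np.sin(a), y+px*np.sin(a)+.0145*np.cos(a), a
s=arm.observe(); M=R.from_rotvec(s["ee_rot"]).as_matrix(); p=s["position"]; yaw=np.arctan2(M[1,0],M[0,0])
print("t",round(s["clock"],2),"pos",p.round(4),"yaw",yaw.round(4),"tilt",np.degrees(np.arccos(-M[2,2])).round(2),"w",s["width"],"F",s["force"].round(1),"gf",s["gripper_force"])
if len(sys.argv)>2:
    a=sys.argv[1:]
    if a[0] in TR: x,y,w=pocket(a[0],float(a[1])); z=float(a[2])
    else: x,y,z,w=map(float,a)
    d=np.array([x,y,z])-p; t=np.array([d[0]*np.cos(w)+d[1]*np.sin(w),d[0]*np.sin(w)-d[1]*np.cos(w),-d[2]])*100
    d0=np.array([d[0]*np.cos(yaw)+d[1]*np.sin(yaw),d[0]*np.sin(yaw)-d[1]*np.cos(yaw),-d[2]])*100
    print("target",np.round([x,y,z,w],4),"az",round(yaw-w,3),"shift after turn",t.round(2),"shift before turn",d0.round(2))
E
python3 plan.py .4738 .0107 .017 .41
```

```text
t 3.7 pos [0.4749 0.0149 0.1305] yaw 0.4192 tilt 0.16 w 0.5459837077777085 F [ 0.1 -0.7  0.5] gf 0.0
target [0.4738 0.0107 0.017  0.41  ] az 0.009 shift after turn [-0.26  0.34 11.35] shift before turn [-0.27  0.34 11.35]
```

Call:
{"name": "carry_out", "arguments": {"claw": [5,5,5,5,5,5,0,0,0,0,0,0], "delta_pos": [[-0.3,0.3,3],[0,0,3],[0,0,3],[0,0,1.5],[0,0,0.8],[0,0,0],[0,0,0],[0,0,0],[0,0,0],[0,0,0],[0,0,0],[0,0,0]], "angular": [[0,0,0.01],[0,0,0],[0,0,0],[0,0,0],[0,0,0],[0,0,0],[0,0,0],[0,0,0],[0,0,0],[0,0,0],[0,0,0],[0,0,0]], "force": 30}}

```text
clock: 4.9
position: [0.472, 0.0059, 0.018]
ee_rot: [3.078, 0.629, 0.001]
force: [-0.5, 0.6, 4.1]
width: 0.109
gripper_force: 30.0
```

```bash
python3 plan.py L 0 .15
```

```text
t 4.9 pos [0.472  0.0059 0.018 ] yaw 0.4029 tilt 0.03 w 0.10933668352977587 F [-0.5  0.6  4.1] gf 30.000595450401306
target [ 0.5283 -0.2834  0.15   -0.111 ] az 0.514 shift after turn [  8.8   28.12 -13.2 ] shift before turn [ -6.16  28.82 -13.2 ]
```

Call:
{"name": "carry_out", "arguments": {"claw": [0,0,0,0,0,0,0,0,0,0,0,0,0,0,0,0], "delta_pos": [[0,0,-1.5],[0,0,-2.9],[0,0,-2.9],[0,0,-2.9],[0,0,-3],[1.05,3.5,0],[1.05,3.5,0],[1.05,3.5,0],[1.05,3.5,0],[1.05,3.5,0],[1.05,3.5,0],[1.05,3.5,0],[1.05,3.5,0],[0,0,0],[0,0,0],[0,0,0]], "angular": [[0,0,0],[0,0,0.13],[0,0,0.13],[0,0,0.13],[0,0,0.124],[0,0,0],[0,0,0],[0,0,0],[0,0,0],[0,0,0],[0,0,0],[0,0,0],[0,0,0],[0,0,0],[0,0,0],[0,0,0]]}}

```text
clock: 6.5
position: [0.5241, -0.2806, 0.1494]
ee_rot: [-3.136, 0.173, 0.001]
force: [0.1, 0.1, -1.8]
width: 0.107
gripper_force: 30.0
```

```bash
python3 plan.py L 0 .022; python3 - <<'E'
from h import *; from cell import arm
ims=[]
p=arm.get_image("top"); a=p["frame"][120:330,360:520,::-1]; 
q=arm.get_image("side"); b=q["frame"][80:220,240:460,::-1]
a=cv2.resize(a,(400,525)); b=cv2.resize(b,(400,255)); im=np.zeros((525,800,3),np.uint8); im[:,:400]=a; im[:255,400:]=b
cv2.imwrite("pics/h1.png",im)
E
```

```text
t 6.5 pos [ 0.5241 -0.2806  0.1494] yaw -0.1102 tilt 0.07 w 0.10736285801603832 F [ 0.1  0.1 -1.8] gf 29.999954402446747
target [ 0.5283 -0.2834  0.022  -0.111 ] az 0.001 shift after turn [ 0.45  0.23 12.74] shift before turn [ 0.45  0.23 12.74]
```

View pics/h1.png

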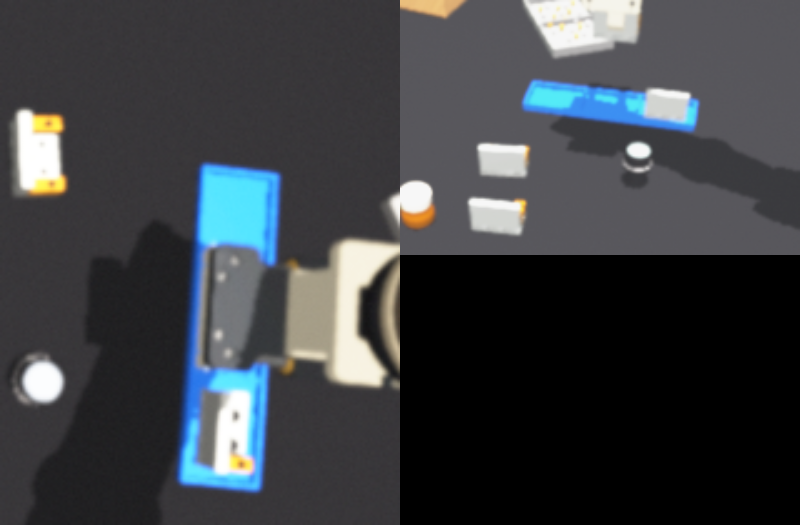

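Call:
{"name": "carry_out", "arguments": {"claw": [0,0,0,0,0,0,0], "delta_pos": [[0.1,0.2,3],[0,0,3.5],[0,0,3],[0,0,1.7],[0,0,1],[0,0,0.4],[0,0,0]], "angular": [[0,0,0],[0,0,0],[0,0,0],[0,0,0],[0,0,0],[0,0,0],[0,0,0]]}}

```text
clock: 7.3
position: [0.5253, -0.2837, 0.024]
ee_rot: [3.137, -0.174, 0.0]
force: [-0.2, -0.0, -0.1]
width: 0.107
gripper_force: 30.0
```

```bash
python3 plan.py L 0 .022
```

```text
t 7.3 pos [ 0.5253 -0.2837  0.024 ] yaw -0.1107 tilt 0.01 w 0.10731289947155817 F [-0.2 -0.  -0.1] gf 29.999806880950928
target [ 0.5283 -0.2834  0.022  -0.111 ] az 0.0 shift after turn [ 0.3  -0.06  0.2 ] shift before turn [ 0.3  -0.06  0.2 ]
```

Call:
{"name": "carry_out", "arguments": {"claw": [0,0,3.5,3.5,3.5,4,5,5,5,5,5], "delta_pos": [[0,0,0.2],[0,0,0],[0,0,0],[0,0,0],[0,0,0],[0,0,-2],[0,0,-3],[0,0,-3],[0,0,-3],[0,0,0],[0,0,0]], "angular": [[0,0,0],[0,0,0],[0,0,0],[0,0,0],[0,0,0],[0,0,0],[0,0,0],[0,0,0],[0,0,0],[0,0,0],[0,0,0]]}}

```text
clock: 8.4
position: [0.5253, -0.2842, 0.1324]
ee_rot: [3.136, -0.175, 0.002]
force: [0.2, -0.3, -0.0]
width: 0.545
gripper_force: 0.0
```

```bash
python3 plan.py .6607 -.0048 .12 -.035
```

```text
t 8.4 pos [ 0.5253 -0.2842  0.1324] yaw -0.1114 tilt 0.1 w 0.5453950057678498 F [ 0.2 -0.3 -0. ] gf 0.0
target [ 0.6607 -0.0048  0.12   -0.035 ] az -0.076 shift after turn [ 12.55 -28.39   1.24] shift before turn [ 10.35 -29.27   1.24]
```

Call:
{"name": "carry_out", "arguments": {"claw": [5,5,5,5,5,5,5,5,5,5,5], "delta_pos": [[0,0,0],[1.57,-3.55,0],[1.57,-3.55,0],[1.57,-3.55,0],[1.57,-3.55,0],[1.57,-3.55,0],[1.57,-3.55,0],[1.57,-3.55,0],[1.57,-3.55,0.4],[0,0,0.8],[0,0,0]], "angular": [[0,0,-0.076],[0,0,0],[0,0,0],[0,0,0],[0,0,0],[0,0,0],[0,0,0],[0,0,0],[0,0,0],[0,0,0],[0,0,0]]}}

```text
clock: 9.5
position: [0.6591, -0.0034, 0.1169]
ee_rot: [3.141, -0.052, -0.007]
force: [-1.0, -0.6, -0.5]
width: 0.546
gripper_force: 0.0
```

```bash
python3 plan.py .6607 -.0048 .017 -.035;  python3 - <<'E'
from h import *; from cell import arm
p=arm.get_image("side"); 
x,f=0,0
from plan import TR
D=arm.trace("left_a",p); print([(d["conf"],d["centre"]) for d in D])
im=cv2.resize(p["frame"][80:280,190:510,::-1],(800,500),interpolation=cv2.INTER_CUBIC); cv2.imwrite("pics/h2.png",im)
E
```

```text
t 9.5 pos [ 0.6591 -0.0034  0.1169] yaw -0.0328 tilt 0.25 w 0.5458825110809947 F [-1.  -0.6 -0.5] gf 0.0
target [ 0.6607 -0.0048  0.017  -0.035 ] az 0.002 shift after turn [0.17 0.14 9.99] shift before turn [0.17 0.14 9.99]
t 9.55 pos [ 0.6592 -0.0052  0.1178] yaw -0.0352 tilt 0.21 w 0.5456955285742 F [ 0.6 -0.3  0.7] gf 0.0
[(0.78, [0.4534, 0.4992]), (0.71, [0.5564, 0.3395])]
```

View pics/h2.png

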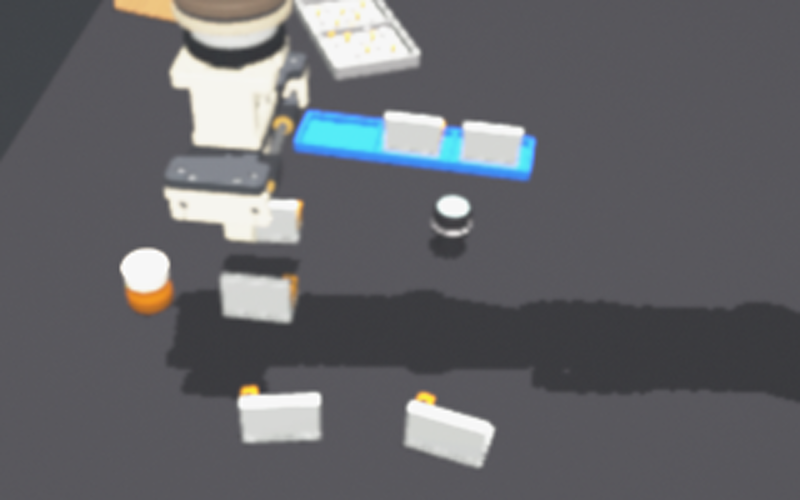

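The first bracket stands upright in the middle pocket, at about (410,130) in the crop. The gripper is above the second left-hand bracket.

Call:
{"name": "carry_out", "arguments": {"claw": [5,5,5,5,5,5,0,0,0,0,0,0], "delta_pos": [[0.15,0,3],[0,0,3],[0,0,2.2],[0,0,1.2],[0,0,0.6],[0,0,0],[0,0,0],[0,0,0],[0,0,0],[0,0,0],[0,0,0],[0,0,0]], "angular": [[0,0,0],[0,0,0],[0,0,0],[0,0,0],[0,0,0],[0,0,0],[0,0,0],[0,0,0],[0,0,0],[0,0,0],[0,0,0],[0,0,0]]}}

```text
clock: 10.8
position: [0.6621, -0.0046, 0.0199]
ee_rot: [3.141, -0.055, 0.0]
force: [-0.2, -0.1, 1.6]
width: 0.106
gripper_force: 30.0
```

```bash
python3 plan.py L .088 .15
```

```text
t 10.8 pos [ 0.6621 -0.0046  0.0199] yaw -0.0353 tilt 0.01 w 0.10607955415871752 F [-0.2 -0.1  1.6] gf 29.998071491718292
target [ 0.6158 -0.2931  0.15   -0.111 ] az 0.076 shift after turn [ -1.41  29.19 -13.01] shift before turn [ -3.61  29.   -13.01]
```

Call:
{"name": "carry_out", "arguments": {"claw": [0,0,0,0,0,0,0,0,0,0,0,0,0,0,0,0], "delta_pos": [[0,0,-1.5],[0,0,-2.9],[0,0,-2.9],[0,0,-2.9],[0,0,-2.8],[-0.16,3.65,0],[-0.16,3.65,0],[-0.16,3.65,0],[-0.16,3.65,0],[-0.16,3.65,0],[-0.16,3.65,0],[-0.16,3.65,0],[-0.16,3.65,0],[0,0,0],[0,0,0],[0,0,0]], "angular": [[0,0,0],[0,0,0.076],[0,0,0],[0,0,0],[0,0,0],[0,0,0],[0,0,0],[0,0,0],[0,0,0],[0,0,0],[0,0,0],[0,0,0],[0,0,0],[0,0,0],[0,0,0],[0,0,0]]}}

```text
clock: 12.4
position: [0.6173, -0.292, 0.1503]
ee_rot: [-3.136, 0.173, -0.001]
force: [0.2, 0.2, -1.8]
width: 0.106
gripper_force: 30.0
```

```bash
python3 plan.py L .088 .024
```

```text
t 12.4 pos [ 0.6173 -0.292   0.1503] yaw -0.1101 tilt 0.06 w 0.10585593002904756 F [ 0.2  0.2 -1.8] gf 29.99763160943985
target [ 0.6158 -0.2931  0.024  -0.111 ] az 0.001 shift after turn [-0.14  0.13 12.63] shift before turn [-0.14  0.13 12.63]
```

Call:
{"name": "carry_out", "arguments": {"claw": [0,0,0,0,0,0,0,0,3.5,3.5,3.5,4,5,5,5,5,5], "delta_pos": [[0,0.1,3],[0,0,3.5],[0,0,3],[0,0,1.7],[0,0,1],[0,0,0.4],[0,0,0],[0,0,0],[0,0,0],[0,0,0],[0,0,0],[0,0,-2],[0,0,-3],[0,0,-3],[0,0,-3],[0,0,0],[0,0,0]], "angular": [[0,0,0],[0,0,0],[0,0,0],[0,0,0],[0,0,0],[0,0,0],[0,0,0],[0,0,0],[0,0,0],[0,0,0],[0,0,0],[0,0,0],[0,0,0],[0,0,0],[0,0,0],[0,0,0],[0,0,0]]}}

```text
clock: 14.1
position: [0.6172, -0.2946, 0.1345]
ee_rot: [3.136, -0.175, 0.002]
force: [-0.2, 0.6, -0.7]
width: 0.546
gripper_force: 0.0
```

```bash
python3 plan.py .6165 .1352 .12 .16
```

```text
t 14.1 pos [ 0.6172 -0.2946  0.1345] yaw -0.1113 tilt 0.1 w 0.5459957280117186 F [-0.2  0.6 -0.7] gf 0.0
target [0.6165 0.1352 0.12   0.16  ] az -0.271 shift after turn [  6.78 -42.44   1.45] shift before turn [ -4.84 -42.71   1.45]
```

Call:
{"name": "carry_out", "arguments": {"claw": [5,5,5,5,5,5,5,5,5,5,5,5,5,5,5,5], "delta_pos": [[0,0,0],[0,0,0],[0.62,-3.86,0],[0.62,-3.86,0],[0.62,-3.86,0],[0.62,-3.86,0],[0.62,-3.86,0],[0.62,-3.86,0],[0.62,-3.86,0],[0.62,-3.86,0],[0.62,-3.86,0],[0.62,-3.86,0],[0.62,-3.86,0.7],[0,0,0.7],[0,0,0],[0,0,0]], "angular": [[0,0,-0.136],[0,0,-0.135],[0,0,0],[0,0,0],[0,0,0],[0,0,0],[0,0,0],[0,0,0],[0,0,0],[0,0,0],[0,0,0],[0,0,0],[0,0,0],[0,0,0],[0,0,0],[0,0,0]]}}

```text
clock: 15.7
position: [0.6161, 0.1339, 0.1187]
ee_rot: [3.13, 0.248, -0.003]
force: [-0.4, -0.3, -0.8]
width: 0.545
gripper_force: 0.0
```

```bash
python3 plan.py .6165 .1352 .018 .16; python3 - <<'E'
from h import *; from cell import arm
p=arm.get_image("side"); t=arm.get_image("top")
im=np.zeros((600,800,3),np.uint8)
im[:500]=cv2.resize(p["frame"][80:280,190:510,::-1],(800,500),interpolation=cv2.INTER_CUBIC)
im[250:600,560:800]=cv2.resize(t["frame"][160:335,400:520,::-1],(240,350)); cv2.imwrite("pics/h3.png",im)
E
```

```text
t 15.7 pos [0.6161 0.1339 0.1187] yaw 0.1583 tilt 0.14 w 0.5452538915149334 F [-0.4 -0.3 -0.8] gf 0.0
target [0.6165 0.1352 0.018  0.16  ] az -0.002 shift after turn [ 0.05 -0.12 10.07] shift before turn [ 0.05 -0.12 10.07]
```

View pics/h3.png

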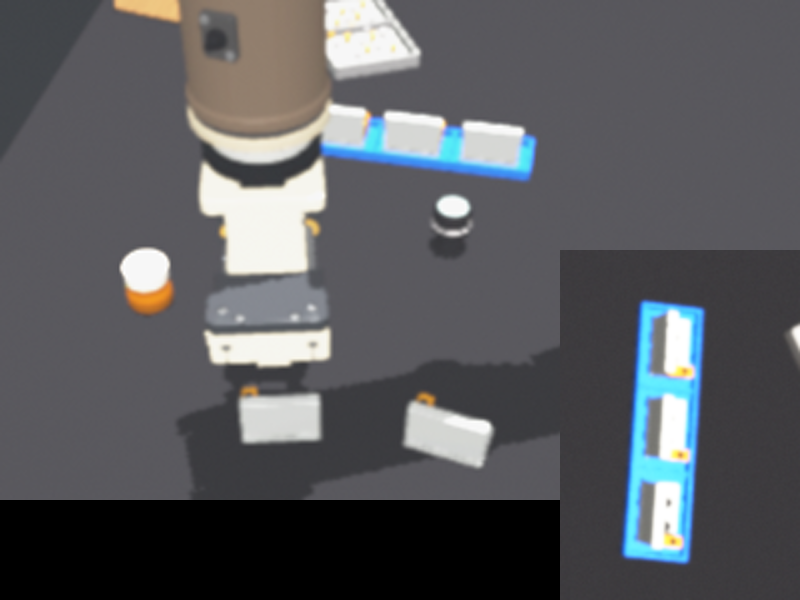

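The top view at (670,430) shows both left-hand brackets seated and lined up with the sample. Now I'll pick the far right-hand bracket.

Call:
{"name": "carry_out", "arguments": {"claw": [5,5,5,5,5,5,0,0,0,0,0,0], "delta_pos": [[0,-0.1,3],[0,0,3],[0,0,2.2],[0,0,1.2],[0,0,0.7],[0,0,0],[0,0,0],[0,0,0],[0,0,0],[0,0,0],[0,0,0],[0,0,0]], "angular": [[0,0,0],[0,0,0],[0,0,0],[0,0,0],[0,0,0],[0,0,0],[0,0,0],[0,0,0],[0,0,0],[0,0,0],[0,0,0],[0,0,0]]}}

```text
clock: 17.0
position: [0.6165, 0.1366, 0.0189]
ee_rot: [3.132, 0.251, 0.0]
force: [-0.2, -0.9, 3.2]
width: 0.105
gripper_force: 30.0
```

```bash
python3 plan.py R .088 .15
```

```text
t 17.0 pos [0.6165 0.1366 0.0189] yaw 0.1597 tilt 0.01 w 0.10534655628199775 F [-0.2 -0.9  3.2] gf 30.000519454479218
target [0.5928 0.3292 0.15   0.0135] az 0.146 shift after turn [ -2.11 -19.29 -13.11] shift before turn [  0.72 -19.39 -13.11]
```

Call:
{"name": "carry_out", "arguments": {"claw": [0,0,0,0,0,0,0,0,0,0,0,0,0], "delta_pos": [[0,0,-1.5],[0,0,-2.9],[0,0,-2.9],[0,0,-2.9],[0,0,-2.9],[-0.42,-3.86,0],[-0.42,-3.86,0],[-0.42,-3.86,0],[-0.42,-3.86,0],[-0.42,-3.86,0],[0,0,0],[0,0,0],[0,0,0]], "angular": [[0,0,0],[0,0,0.073],[0,0,0.073],[0,0,0],[0,0,0],[0,0,0],[0,0,0],[0,0,0],[0,0,0],[0,0,0],[0,0,0],[0,0,0],[0,0,0]]}}

```text
clock: 18.3
position: [0.5932, 0.328, 0.1501]
ee_rot: [3.141, 0.02, 0.001]
force: [-0.4, -0.3, -1.3]
width: 0.107
gripper_force: 30.0
```

```bash
python3 plan.py R .088 .023
```

```text
t 18.3 pos [0.5932 0.328  0.1501] yaw 0.0125 tilt 0.06 w 0.10699897528397652 F [-0.4 -0.3 -1.3] gf 29.999109506607056
target [0.5928 0.3292 0.023  0.0135] az -0.001 shift after turn [-0.04 -0.12 12.71] shift before turn [-0.04 -0.12 12.71]
```

Call:
{"name": "carry_out", "arguments": {"claw": [0,0,0,0,0,0,0,0,3.5,3.5,3.5,4,5,5,5,5,5], "delta_pos": [[0,0,3],[0,0,3.5],[0,0,3],[0,0,1.7],[0,0,1],[0,0,0.5],[0,0,0],[0,0,0],[0,0,0],[0,0,0],[0,0,0],[0,0,-2],[0,0,-3],[0,0,-3],[0,0,-3],[0,0,0],[0,0,0]], "angular": [[0,0,0],[0,0,0],[0,0,0],[0,0,0],[0,0,0],[0,0,0],[0,0,0],[0,0,0],[0,0,0],[0,0,0],[0,0,0],[0,0,0],[0,0,0],[0,0,0],[0,0,0],[0,0,0],[0,0,0]]}}

```text
clock: 20.0
position: [0.5931, 0.3296, 0.1335]
ee_rot: [-3.141, -0.022, -0.002]
force: [-0.1, -0.4, -0.3]
width: 0.543
gripper_force: 0.0
```

```bash
python3 plan.py .4805 .136 .12 -.26
```

```text
t 20.0 pos [0.5931 0.3296 0.1335] yaw 0.0137 tilt 0.1 w 0.5433708075129097 F [-0.1 -0.4 -0.3] gf 0.0
target [ 0.4805  0.136   0.12   -0.26  ] az 0.274 shift after turn [-5.91 21.6   1.35] shift before turn [-11.53  19.2    1.35]
```

Call:
{"name": "carry_out", "arguments": {"claw": [5,5,5,5,5,5,5,5,5,5,5], "delta_pos": [[0,0,0],[0,0,0],[-0.99,3.6,0],[-0.99,3.6,0],[-0.99,3.6,0],[-0.99,3.6,0],[-0.99,3.6,0.7],[-0.99,3.6,0.7],[0,0,0],[0,0,0],[0,0,0]], "angular": [[0,0,0.137],[0,0,0.137],[0,0,0],[0,0,0],[0,0,0],[0,0,0],[0,0,0],[0,0,0],[0,0,0],[0,0,0],[0,0,0]]}}

```text
clock: 21.1
position: [0.4802, 0.1368, 0.1185]
ee_rot: [-3.115, 0.406, 0.0]
force: [-0.1, -0.1, 0.4]
width: 0.543
gripper_force: 0.0
```

```bash
python3 plan.py .4805 .136 .018 -.26
```

```text
t 21.1 pos [0.4802 0.1368 0.1185] yaw -0.2594 tilt 0.02 w 0.5426322060022599 F [-0.1 -0.1  0.4] gf 0.0
target [ 0.4805  0.136   0.018  -0.26  ] az 0.001 shift after turn [ 0.05  0.07 10.05] shift before turn [ 0.05  0.07 10.05]
```

Call:
{"name": "carry_out", "arguments": {"claw": [5,5,5,5,5,5,0,0,0,0,0,0], "delta_pos": [[0,0.1,3],[0,0,3],[0,0,2.2],[0,0,1.2],[0,0,0.7],[0,0,0],[0,0,0],[0,0,0],[0,0,0],[0,0,0],[0,0,0],[0,0,0]], "angular": [[0,0,0],[0,0,0],[0,0,0],[0,0,0],[0,0,0],[0,0,0],[0,0,0],[0,0,0],[0,0,0],[0,0,0],[0,0,0],[0,0,0]]}}

```text
clock: 22.3
position: [0.4799, 0.1352, 0.018]
ee_rot: [-3.115, 0.408, -0.001]
force: [0.6, 1.0, 3.1]
width: 0.11
gripper_force: 30.0
```

```bash
python3 plan.py R 0 .15
```

```text
t 22.3 pos [0.4799 0.1352 0.018 ] yaw -0.2602 tilt 0.05 w 0.1101821024387477 F [0.6 1.  3.1] gf 30.000622272491455
target [0.5048 0.328  0.15   0.0135] az -0.274 shift after turn [  2.76 -19.25 -13.2 ] shift before turn [ -2.55 -19.28 -13.2 ]
```

Call:
{"name": "carry_out", "arguments": {"claw": [0,0,0,0,0,0,0,0,0,0,0,0,0], "delta_pos": [[0,0,-1.5],[0,0,-2.9],[0,0,-2.9],[0,0,-2.9],[0,0,-3],[0.55,-3.85,0],[0.55,-3.85,0],[0.55,-3.85,0],[0.55,-3.85,0],[0.55,-3.85,0],[0,0,0],[0,0,0],[0,0,0]], "angular": [[0,0,0],[0,0,-0.1],[0,0,-0.1],[0,0,-0.074],[0,0,0],[0,0,0],[0,0,0],[0,0,0],[0,0,0],[0,0,0],[0,0,0],[0,0,0],[0,0,0]]}}

```text
clock: 23.6
position: [0.5043, 0.3263, 0.1493]
ee_rot: [3.14, 0.02, -0.001]
force: [0.0, -1.0, -1.7]
width: 0.109
gripper_force: 30.0
```

```bash
python3 plan.py R 0 .022
```

```text
t 23.6 pos [0.5043 0.3263 0.1493] yaw 0.0126 tilt 0.1 w 0.10857391833928819 F [ 0.  -1.  -1.7] gf 29.999598562717438
target [0.5048 0.328  0.022  0.0135] az -0.001 shift after turn [ 0.05 -0.17 12.73] shift before turn [ 0.05 -0.17 12.73]
```

Then place, release, rise and back off to the middle so the cameras have a clear view.

Call:
{"name": "carry_out", "arguments": {"claw": [0,0,0,0,0,0,0,0,3.5,3.5,3.5,4,5,5,5,5], "delta_pos": [[0,-0.1,3],[0,0,3.5],[0,0,3],[0,0,1.7],[0,0,1],[0,0,0.5],[0,0,0],[0,0,0],[0,0,0],[0,0,0],[0,0,0],[0,0,-2],[0,0,-3],[0,0,-3],[0,0,-3],[0,0,-3]], "angular": [[0,0,0],[0,0,0],[0,0,0],[0,0,0],[0,0,0],[0,0,0],[0,0,0],[0,0,0],[0,0,0],[0,0,0],[0,0,0],[0,0,0],[0,0,0],[0,0,0],[0,0,0],[0,0,0]]}}

```text
clock: 25.2
position: [0.5043, 0.3288, 0.1642]
ee_rot: [-3.141, -0.022, -0.0]
force: [0.6, 0.7, -0.2]
width: 0.544
gripper_force: 0.0
```

Call:
{"name": "carry_out", "arguments": {"claw": [5,5,5,5,5,5,5,5,5,5], "delta_pos": [[-0.5,4,-1],[-0.5,4,-1],[-0.5,4,0],[-0.5,4,0],[-0.5,4,0],[-0.5,4,0],[-0.5,4,0],[-0.5,4,0],[0,0,0],[0,0,0]], "angular": [[0,0,0],[0,0,0],[0,0,0],[0,0,0],[0,0,0],[0,0,0],[0,0,0],[0,0,0],[0,0,0],[0,0,0]]}}

```text
clock: 26.2
position: [0.4688, 0.0076, 0.183]
ee_rot: [-3.141, -0.018, -0.001]
force: [-0.3, 0.5, -0.3]
width: 0.544
gripper_force: 0.0
```

```bash
python3 - <<'E'
from h import *; from cell import arm; from plan import pocket,TR
p=arm.get_image("side"); t=arm.get_image("top")
out=[]
for n,q in(("top",t),("side",p)):
    S=3; im=cv2.resize(q["frame"][:,:,::-1],None,fx=S,fy=S,interpolation=cv2.INTER_CUBIC)
    for k,h in(("L",-1),("R",1)):
        for px in(0,.088):
            m=(sil(q,bracket(h),(*pocket(k,px),.004))*255).astype(np.uint8); m=cv2.resize(m,None,fx=S,fy=S)
            cv2.drawContours(im,cv2.findContours((m>127).astype(np.uint8),0,2)[0],-1,(0,0,255),1)
    out.append(im)
a=out[0][140*S:340*S]; A=np.hstack([a[:,120*S:220*S],a[:,400*S:500*S]]); B=out[1][110*S:380*S,180*S:530*S]
im=np.hstack([cv2.resize(A,(360,360)),cv2.resize(B,(440,360))]); cv2.imwrite("pics/end.png",im)
print(arm.observe()["clock"])
E
```

```text
t 26.2 pos [0.4688 0.0076 0.183 ] yaw 0.0114 tilt 0.04 w 0.5441531386001861 F [-0.3  0.5 -0.3] gf 0.0
26.3
```

View pics/end.png

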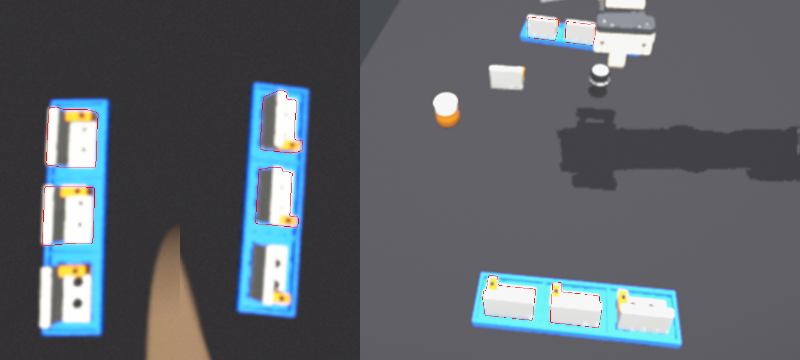

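The four brackets match the outlines of their ideal poses in both views: top at (70,138), (68,215), (279,122) and (275,196), and the side view agrees. The double, eyepiece and jar look where they were. I'm handing in.

```bash
python3 -c "
from cell import arm
print(arm.sign_off())"
```

```text
the job is handed in; nothing more can be done
None
```

All four brackets stand in their correct trays, turned like the samples, and the job was handed in at about 26 s; final camera views in both directions matched the target poses, but the sign-off returned no verdict.

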